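Pack power modules in a lidded compartment box and send it on

TASK

Pull the carrier with the empty compartment box out from under the dust cover into the detent of the packing station, put every power module from the black pad upright into a compartment of its own, then put the lid on and press it down until both ends have snapped home. Then slide the carrier on into the detent of the outgoing station and leave it there, with the bench's other things left where they are.

Things in the scene. Friction and masses are not known exactly. Their poses are not given: they have to be found in the camera images.
- carrier (a joint): slide of the carrier along the rail in m, growing towards the rail's -y (robot's right): 0 at the start, 0.215 in the packing detent, 0.430 in the outgoing detent, end stop 0.450. Drag about 0.5 to 1 N. A sprung ball holds it within about 1.5 mm in a detent; entering or leaving one takes about 5 to 8 N along the rail, and the ball draws the carrier in from about 3 mm off
- rail: fixed aluminium rail, 690 long (its y axis, about the robot's left-right), 40 wide, 20 mm high; origin under its middle, z up. In its frame the middle of the carrier is at y = 0.215 minus the joint value: infeed at +y, packing station at 0, outgoing station at -0.215
- dust_cover (a point): centre of the top of the clear roof over the infeed, 110 mm above the bench, 200 (rail's y) x 140 mm (x), carried by a wall behind (+x); open in front and at the ends. Nothing can be loaded beneath it; the grip post passes 18 mm or more in front of its edge
- packing_mark (a point): centre of a blue tape mark on the bench, in front of the rail (32 mm beyond the grip post): the post stands level with it in the packing station
- outgoing_mark (a point): the same for the outgoing station
- grip_post (a point): centre of the top of the carrier's orange grip post: 16 x 16 mm square, 66 mm free height, top 100 mm above the bench, 88 mm in front (rail's -x) of the carrier's middle, axes as the rail's. Grip it from above, or push it along the rail
- nest (a point): middle of the top of the carrier, a black plate 206 (rail's y) x 116 mm (x), 34 mm above the bench, axes as the rail's; the box base stands here between aluminium strips 10 mm high
- base: bluish clear box base standing loose in the carrier's nest: 188 long (its y, along the rail) x 96 wide (x) x 48 mm high, walls and floor 3 mm, 300 g. Origin: centre of the underside, z up. Three dividers, 2 mm thick, tops 20 mm above the underside, make four compartments in a row along y. A blue sprung catch stands 4.5 mm out of the middle of each end wall
- comp0 (a point): centre of the floor of the compartment nearest the base's -y end: base x 0, y -69 mm, 3 mm above the base's underside. The others are 46 mm apart along the base's +y (-23, 23, 69 mm). Each is 44 (base's y) x 90 mm (x); a module lies in it with its x along the base's x, either way round
- lid: bluish clear lid, 204 long (its y) x 106 (x) x 24 mm to the top of its plate, 120 g, fits either way round. Origin: centre of the underside of the skirt, z up; it starts on the bench, skirt down. Set on the base (2 mm play a side) it rests on the catches, origin about 37 mm above the base's underside; snapped home 28 mm, plate on the rim
- lid_end_a (a point): point on top of the lid's plate near one end (lid y +85 mm), good for pressing. Resting on the catch it is about 61 mm above the base's underside, snapped home 52 mm; the snap takes about 5 to 8 N pressed near that end
- lid_end_b (a point): the same near the other end (lid y -85 mm)
- lid_grip (a point): centre of the top of the lid's blue grip ridge, 50 mm above the lid's origin: 18 mm thick (along lid x), 80 mm long (y), 26 mm high above the plate
- pad: black rubber pad, fixed, 130 (x) x 420 (y) x 4 mm, on which the modules lie; origin: centre of its underside
- module0: power module: grey slab 80 long (its x) x 36 wide (y) x 14 mm high, a black gold-topped connector block standing on its middle, 12 (along x) x 26 (y) x 24 mm high, so 38 mm in all; 100 to 210 g. Take it by the block, fingers closing along the module's x. Origin: centre of the underside, z up. May be absent
- module1: power module: grey slab 80 long (its x) x 36 wide (y) x 14 mm high, a black gold-topped connector block standing on its middle, 12 (along x) x 26 (y) x 24 mm high, so 38 mm in all; 100 to 210 g. Take it by the block, fingers closing along the module's x. Origin: centre of the underside, z up. May be absent
- module2: power module: grey slab 80 long (its x) x 36 wide (y) x 14 mm high, a black gold-topped connector block standing on its middle, 12 (along x) x 26 (y) x 24 mm high, so 38 mm in all; 100 to 210 g. Take it by the block, fingers closing along the module's x. Origin: centre of the underside, z up. May be absent
- module3: power module: grey slab 80 long (its x) x 36 wide (y) x 14 mm high, a black gold-topped connector block standing on its middle, 12 (along x) x 26 (y) x 24 mm high, so 38 mm in all; 100 to 210 g. Take it by the block, fingers closing along the module's x. Origin: centre of the underside, z up. May be absent
- tape: roll of blue tape lying on the pad among the modules, 58 mm across, 24 mm high; leave it. Origin: centre of its underside
- tweezers: steel tweezers 130 mm long lying on the bench; leave them
- driver: screwdriver lying on the bench; leave it
- bottle: white bottle with a blue cap beyond the right end of the rail, 60 mm across, 150 mm high; leave it
- cup: glass cup beyond the left end of the rail, 68 mm across, 75 mm high; leave it
Mind the look-alikes: they are no part of the job. What is shaped like the module2 but red is not meant. What is shaped like the lid but purple is not meant.

How it is judged (in metres and radians):
On the way, in this order (a step that is already met when the one before it is completed fails the run):
1. the carrier stands in the packing station's detent (value of joint carrier between 0.211 and 0.219 m and velocity of joint carrier between -0.02 and 0.02 m/s), for 0.3 s.
2. every module present lies upright in a compartment of the box, carrier at the packing station (all of step 1 and x of module0 in the frame of base between -0.012 and 0.012 m and y of module0 in the frame of base between -0.092 and 0.092 m and z of module0 in the frame of base between 0 and 0.008 m and angle between each of module0, module1, module2, module3's own z axis and vertical below 0.15 rad and x of module1 in the frame of base between -0.012 and 0.012 m and y of module1 in the frame of base between -0.092 and 0.092 m and z of module1 in the frame of base between 0 and 0.008 m and x of module2 in the frame of base between -0.012 and 0.012 m and y of module2 in the frame of base between -0.092 and 0.092 m and z of module2 in the frame of base between 0 and 0.008 m and x of module3 in the frame of base between -0.012 and 0.012 m and y of module3 in the frame of base between -0.092 and 0.092 m and z of module3 in the frame of base between 0 and 0.008 m), for 0.2 s.
3. the lid is snapped home at both ends, all modules inside, carrier at the packing station (all of step 2 and z of lid_end_a in the frame of base between 0.047 and 0.0545 m and z of lid_end_b in the frame of base between 0.047 and 0.0545 m and x of lid in the frame of base between -0.005 and 0.005 m and y of lid in the frame of base between -0.005 and 0.005 m), for 0.3 s.
At the end, for the whole second after the job is handed in: Every module present lies upright on the floor of a compartment of the box, the lid is snapped home at both ends (lid ends within 2.5 mm of fully down), the box stands in the carrier's nest, and the carrier rests in the outgoing station's detent (within 4 mm), all released and at rest (x of module0 in the frame of base between -0.012 and 0.012 m and y of module0 in the frame of base between -0.092 and 0.092 m and z of module0 in the frame of base between 0 and 0.008 m and angle between each of module0, module1, module2, module3's own z axis and vertical below 0.15 rad and x of module1 in the frame of base between -0.012 and 0.012 m and y of module1 in the frame of base between -0.092 and 0.092 m and z of module1 in the frame of base between 0 and 0.008 m and x of module2 in the frame of base between -0.012 and 0.012 m and y of module2 in the frame of base between -0.092 and 0.092 m and z of module2 in the frame of base between 0 and 0.008 m and x of module3 in the frame of base between -0.012 and 0.012 m and y of module3 in the frame of base between -0.092 and 0.092 m and z of module3 in the frame of base between 0 and 0.008 m and z of lid_end_a in the frame of base between 0.047 and 0.0545 m and z of lid_end_b in the frame of base between 0.047 and 0.0545 m and x of lid in the frame of base between -0.005 and 0.005 m and y of lid in the frame of base between -0.005 and 0.005 m and z of base in the frame of nest between -0.004 and 0.004 m and value of joint carrier between 0.426 and 0.434 m and velocity of joint carrier between -0.02 and 0.02 m/s and linear speed of each of module0, module1, module2, module3, lid, base below 0.03 m/s); the robot touches nothing.
It fails at once if a bystander (tape roll, tweezers, screwdriver, bottle, cup) is shoved away from its place (5 cm; the tape roll 7 cm) (distance of tape from where it was at the start of the episode above 0.07 m or distance of any of tweezers, driver, bottle, cup from where it was at the start of the episode above 0.05 m).
It fails at once if the bottle or the cup is tipped over (angle between any of bottle, cup's own z axis and vertical above 0.6 rad).
Of module0, module1, module2, module3 only 2 to 4 are there at a start; the rules pass over those that are not, and their reading is None.
At some moment in a run one of module0, module1, module2, module3, lid may be knocked a few centimetres aside while the robot is not near it.
It also fails if it takes over 210 s, if anything falls off the work surface, if the arm or the gripper's body presses on something with over 40 N, if the wrist force passes 120 N, or if a joint passes its speed limit or range.

ROBOT

A 7-joint arm with a two-finger parallel gripper is mounted at the origin on the work surface. World frame = base frame: x ahead of the robot, y to its left, z up, the work surface at z = 0. Lengths are in mm, angles in rad, forces in N, time in s.
With the tool pointing down it reaches from about 400 to 875 mm from the base axis. Payload 4.4 kg.
Tool frame: the origin (TCP) lies at the very end of the fingers, on their centre line; the grasp point (between the pads) lies 19 mm behind it; z points along the fingers, y is the line along which they close (so a half turn about z gives the same grasp; the last joint's range is limited). The gripper opens to 85 mm and grips with 20 to 120 N. Pads are 22 mm wide; open, the fingers measure 114 mm over their backs; the gripper's body (76 mm by 85 mm) begins 54 mm behind the grasp point. The pads swing forward as they close: fully open they stand 13 mm farther back than shut.
Start: joints at [-1.187, 0.628, 0.038, 1.517, -0.027, 0.996, -0.02], TCP at [282.59, 585.372, 231.313] pointing down, gripper open.
Joint ranges: [-3.06, 3.06], [-0.37, 2.12], [-1.25, 1.32], [0.18, 2.47], [-1.1, 4.24], [0.23, 1.98], [-2.94, 2.94]. Speed limits (rad/s): [2.57, 2.57, 3.14, 3.14, 3.14, 3.14, 3.14].

INTERFACE

Orientations are given as [roll, pitch, yaw] about the fixed x, y, z axes, in that order (R = Rz(yaw) Ry(pitch) Rx(roll)).
In Python, from cell import read_state, get_image, camera_info, finish_job gives the robot as it stands.
- The arm moves only by the tool play_rows, never from a script. Its argument "deltas" is one flat list of numbers, 7 for each row, row after row: the shift along the tool's x, y, z in mm, then the turn, a rotation vector about the tool's x, y, z in rad, then the opening, from 0 (shut) to 1 (fully open). In form: [dx, dy, dz, ax, ay, az, grip, dx, dy, dz, ax, ay, az, grip, ...]. A call has 1 to 10 rows; each row is the pose to reach, as a shift and turn from the pose commanded when the call began, along the tool's axes at that moment; what a row does not reach only later rows make up. A row lasts 1/8 s, in which the tool goes at most 62.5 mm and 10.7 degrees, less where a joint would pass 70% of its speed; a pose out of reach is approached as far as the arm can. A call with a gripper value outside its range is refused whole. The fingers move at their own pace and stop on an object; the grip force is fixed at half the most. Time passes only in rows, so rows that repeat a pose let the fingers close. It gives the time, the measured TCP pose, the force, the opening and the grip force at its end, in the units of the state.
- read_state(): the state, without advancing time (a new reading comes with each control period).
- get_image(name): name is "side" or "top"; returns the picture (400x640x3 uint8, red, green, blue); there is no depth.
- camera_info(name): a dict with "fx", "fy", "cx", "cy" (pixels), "T" (4x4, takes a point from camera to world coordinates). Camera axes: x right, y down, z forward; pixel columns grow to the right and rows downward; lengths in mm; the calibration is good to about 2 mm. A picture is of the moment at which its call begins. camera_info takes no time and is no camera call.
- finish_job(): hands the job in; it is judged then, once.
The state is a dict: "clock": time; "qpos": joint angles; "qd": joint speeds; "tau": joint torques, N m; "eef_pos": TCP position; "tool_rot": TCP orientation; "force": force on the tool from outside, world axes, zero at the start; "torque": the same for the moment, N m; "width": finger opening in mm; "gripper_force": force on a finger pad.
Only numpy, scipy, OpenCV 4.12 (cv2) and the standard library are available. Lean on these libraries where they do the work, as an engineer would, in place of code of your own. Each camera call takes 0.05 s, during which the arm holds its last target. There are 200 camera calls.

## Working session

There is one attempt and no reset: what is moved stays moved. The work goes in short steps, Python scripts to look and compute and a tool call to move; the robot and the scene stay as the last step left them, time stands still between calls to the robot, and variables do not carry over. Pictures are saved under pics/ and viewed, at most 14 in all, crops included, and the job is handed in when it is done.

Besides the shell and the picture viewer there is one more tool, called in YAML: its name, and indented under it one key for each argument. play_rows: Moves the arm, as the interface text tells. Its arguments: {"type":"object","properties":{"deltas":{"type":"array"}},"required":["deltas"]}

```bash
mkdir -p pics
cat > h.py <<'E'
import numpy as np,cv2
from cell import *
def snap(n,f,crop=None,s=1):
    im=get_image(n)[:,:,::-1]
    cv2.imwrite('pics/full_'+f,im)
    if crop: a,b,c,d=crop; im=im[b:d,a:c]
    im=cv2.resize(im,None,fx=s,fy=s,interpolation=cv2.INTER_CUBIC); cv2.imwrite('pics/'+f,im)
def w(n,u,v,z):
    c=camera_info(n);T=np.array(c['T']);d=T[:3,:3]@[(u-c['cx'])/c['fx'],(v-c['cy'])/c['fy'],1];o=T[:3,3]
    return np.round(o+d*(z-o[2])/d[2],1)
def px(n,p):
    c=camera_info(n);T=np.array(c['T']);q=T[:3,:3].T@(np.array(p)-T[:3,3])
    return np.round([c['cx']+c['fx']*q[0]/q[2],c['cy']+c['fy']*q[1]/q[2]],1)
E
python3 - <<'E'
from h import *
snap('top','t0.png',None,1.25);snap('side','s0.png',None,1.25)
for n in('top','side'):print(camera_info(n))
print(read_state())
E
```

```text
{'fx': 518.4623494458102, 'fy': 518.4623494458102, 'cx': 318.1811444722277, 'cy': 192.2663086125962, 'T': array([[-2.80143779e-02, -9.83211393e-01,  1.80306823e-01,
         1.33942260e+02],
       [-9.99550256e-01,  2.94840165e-02,  5.47534638e-03,
        -8.00737447e+00],
       [-1.06995923e-02, -1.80072343e-01, -9.83595176e-01,
         1.60762635e+03],
       [ 0.00000000e+00,  0.00000000e+00,  0.00000000e+00,
         1.00000000e+00]])}
{'fx': 373.75156802136064, 'fy': 373.75156802136064, 'cx': 319.9953172116052, 'cy': 198.85975463354507, 'T': array([[ 7.17030012e-01, -5.38165055e-01,  4.42996992e-01,
        -1.30639068e+02],
       [-6.96809137e-01, -5.69848547e-01,  4.35579682e-01,
        -5.52390581e+02],
       [ 1.80274284e-02, -6.21008057e-01, -7.83596839e-01,
         1.05621817e+03],
       [ 0.00000000e+00,  0.00000000e+00,  0.00000000e+00,
         1.00000000e+00]])}
{'clock': 0.1, 'qpos': array([-1.18680218,  0.62925227,  0.03847343,  1.51824261, -0.02701165,
        0.9963247 , -0.0200103 ]), 'qd': array([ 0.00035888, -0.00264994, -0.00173926, -0.00216336,  0.00068396,
       -0.00010055,  0.00027302]), 'tau': array([ 2.87957162e-03, -5.64537656e+01,  1.23017795e+00, -1.93971580e+01,
        1.12052259e-02,  5.47644086e-03, -1.47080897e-05]), 'eef_pos': array([282.35012665, 584.85720087, 230.49058583]), 'tool_rot': array([-3.13988462e+00,  2.38902739e-05,  2.69175927e+00]), 'force': array([ 0.07142035, -0.07210499,  0.70127583]), 'torque': array([ 0.0286974 , -0.0674076 ,  0.03033446]), 'gripper_force': 0.0, 'width': 85.42439305270078}
```

View pics/t0.png

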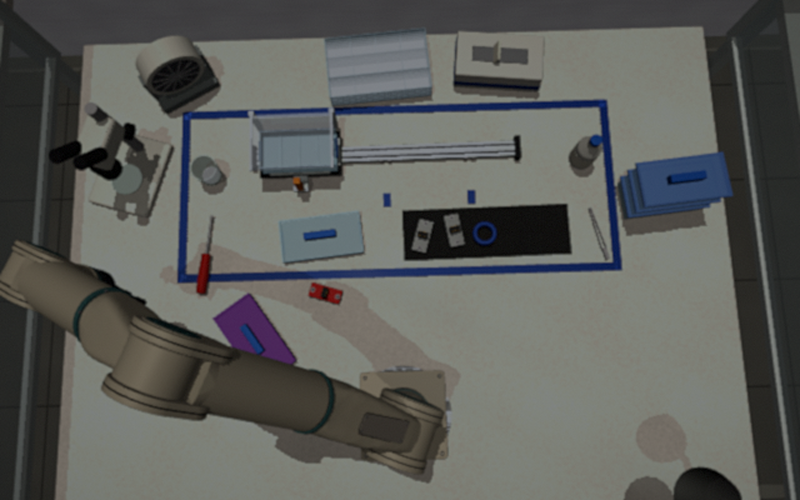

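View pics/s0.png

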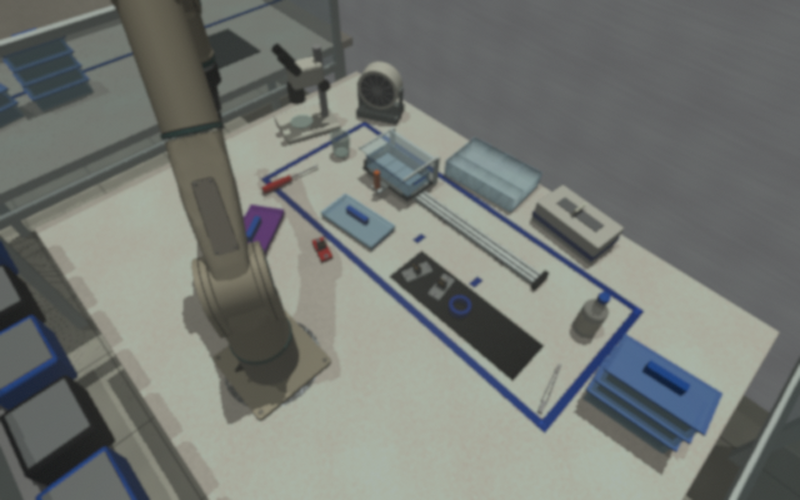

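The top view shows the box on its carrier under the cover at (297,150), the post at (297,183), the lid at (321,237), two modules at (422,236) and (454,230), and the tape at (484,233). I'll enlarge this region.

Run:
```python
import cv2
im=cv2.imread('pics/full_t0.png')
cv2.imwrite('pics/a.png',cv2.resize(im[80:220,190:345],None,fx=5,fy=4.2857 and 5,interpolation=cv2.INTER_CUBIC)[:600+100][130:730] if 0 else cv2.resize(im[120:220,190:345],None,fx=5,fy=5,interpolation=cv2.INTER_CUBIC))
cv2.imwrite('pics/b.png',cv2.resize(im[100:215,290:450],None,fx=5,fy=5,interpolation=cv2.INTER_CUBIC))
```

```text
(no output)
```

View pics/a.png

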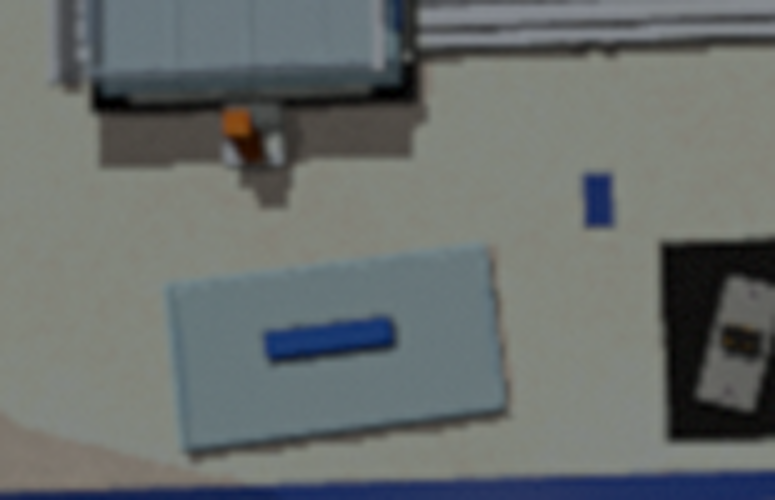

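View pics/b.png

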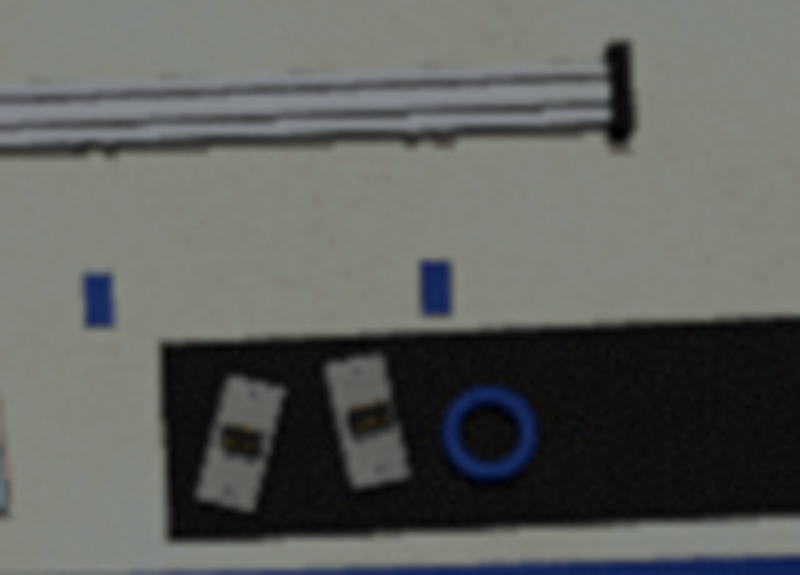

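Crop a: the post top is at (237,122), the lid plate corners are at (168,285), (490,247), (506,412) and (187,450), and the ridge is around (330,338). Crop b: the modules are at (242,443) and (368,422), and the marks are at (98,300) and (436,288).

```bash
cat >> h.py <<'E'
def A(x0,y0,u,v,z,s=5,n='top'): return w(n,x0+(u+.5)/s-.5,y0+(v+.5)/s-.5,z)
def rect(pts,x0,y0,z,s=5):
    P=np.array([A(x0,y0,*p,z,s) for p in pts])[:,:2].astype(np.float32)
    print(P.tolist(),'rect',cv2.minAreaRect(P),'mean',P.mean(0))
E
python3 - <<'E'
from h import *
print('post',A(190,120,237,122,100))
m0=A(290,100,98.5,300,0);m1=A(290,100,436,288,0);print(m0,m1,np.degrees(np.arctan2(*(m0-m1)[[0,1]])),np.linalg.norm(m0-m1))
rect([(232,375),(287,388),(250,512),(197,498)],290,100,18)
print(A(290,100,242,438,42),A(290,100,371,419,42))
rect([(323,362),(383,354),(410,480),(357,490)],290,100,18)
rect([(168,285),(490,247),(506,412),(187,450)],190,120,24)
rect([(265,332),(392,318),(396,345),(270,359)],190,120,50)
rect([(163,343),(800,318),(800,515),(170,540)],290,100,4)
print('tape',A(290,100,489,432,24))
print('railend',A(290,100,610,75,20),A(290,100,612,132,20),A(290,100,0,88,20),A(290,100,0,145,20))
E
```

```text
post [565.4 240.7 100. ]
[535.4  26.3   0. ] [ 536.6 -189.     0. ] -0.31934149310996307 215.30334414495286
[[480.0, -56.599998474121094], [470.6000061035156, -90.69999694824219], [392.6000061035156, -64.80000305175781], [402.3999938964844, -32.20000076293945]] rect ((436.5000305175781, -61.449989318847656), (35.34938430786133, 82.60697937011719), 72.54513549804688) mean [436.4      -61.074997]
[434.9 -60.6  42. ] [ 444.5 -140.4   42. ]
[[486.6000061035156, -113.9000015258789], [490.6000061035156, -151.6999969482422], [409.79998779296875, -164.89999389648438], [404.5, -131.6999969482422]] rect ((448.1999816894531, -139.39996337890625), (84.01791381835938, 37.95037078857422), 9.27823543548584) mean [ 447.875 -140.55 ]
[[483.0, 296.5], [501.20001220703125, 94.5], [396.20001220703125, 86.4000015258789], [378.20001220703125, 284.20001220703125]] rect ((439.57232666015625, 190.76730346679688), (105.48092651367188, 202.8182373046875), 5.14839506149292) mean [439.65002 190.4    ]
[[445.8999938964844, 231.8000030517578], [452.3999938964844, 153.6999969482422], [435.3999938964844, 151.5], [429.0, 228.6999969482422]] rect ((440.6499938964844, 191.64999389648438), (17.12389373779297, 79.15245819091797), 4.757570266723633) mean [440.675 191.425]
[[505.1000061035156, -14.0], [509.0, -417.8999938964844], [382.79998779296875, -408.6000061035156], [378.70001220703125, -14.699999809265137]] rect ((443.8500061035156, -216.29998779296875), (126.40086364746094, 404.43927001953125), 0.5532217025756836) mean [ 443.89996 -213.8    ]
tape [ 437.6 -214.8   24. ]
railend [ 668.2 -304.6   20. ] [ 630.3 -303.5   20. ] [671.8  85.4  20. ] [633.9  86.1  20. ]
```

```bash
cat >> h.py <<'E'
from scipy.spatial.transform import Rotation as Ro
def go(*wps):
    s=read_state();R=Ro.from_euler('xyz',s['tool_rot'])
    print('at',s['eef_pos'].round(1),s['tool_rot'].round(3),'w',round(s['width'],1),'t',round(s['clock'],1),'q',s['qpos'].round(2))
    for x,y,z,yaw in wps:   # yaw in degrees
        d=R.inv().apply(np.array([x,y,z])-s['eef_pos']); r=(R.inv()*Ro.from_euler('xyz',[np.pi,0,np.radians(yaw)])).as_rotvec()
        print(d.round(1).tolist(),r.round(3).tolist())
E
python3 -c "
from h import *
go((565,241,170,180),(565,241,68,180))"
```

```text
at [282.4 584.9 230.5] [-3.14   0.     2.692] w 85.4 t 0.1 q [-1.19  0.63  0.04  1.52 -0.03  1.   -0.02]
[-404.0, -186.6, 60.8] [-0.002, -0.0, -0.45]
[-404.0, -186.5, 162.8] [-0.002, -0.0, -0.45]
```

play_rows:
  deltas: [-50, -23, 8, 0, 0, -0.06, 0.6, -100, -46, 15, 0, 0, -0.12, 0.6, -150, -70, 22, 0, 0, -0.18, 0.6, -200, -93, 30, 0, 0, -0.24, 0.6, -250, -116, 38, 0, 0, -0.3, 0.6, -300, -139, 45, 0, 0, -0.36, 0.6, -350, -162, 53, 0, 0, -0.42, 0.6, -404, -186.6, 61, 0, 0, -0.45, 0.6, -404, -186.6, 61, 0, 0, -0.45, 0.6, -404, -186.6, 61, 0, 0, -0.45, 0.6]

```text
clock: 1.35
eef_pos: [564.7, 241.9, 169.8]
tool_rot: [3.141, -0.001, 3.141]
force: [-0.3, 0.7, 0.3]
width: 51.6
gripper_force: 0.0
```

```bash
python3 -c "
from h import *
go((565,241,68,180))
snap('side','s1.png',(260,60,420,180),5)
print(px('side',[565,241,100]),px('side',[557,233,34]))"
```

```text
at [564.7 241.9 169.8] [ 3.141e+00 -1.000e-03  3.141e+00] w 51.6 t 1.4 q [-0.39  0.65 -0.1   1.68  0.08  0.82  1.05]
[-0.4, -0.9, 101.8] [0.0, -0.001, -0.0]
[301.  136.9] [301.2 151.7]
```

View pics/s1.png

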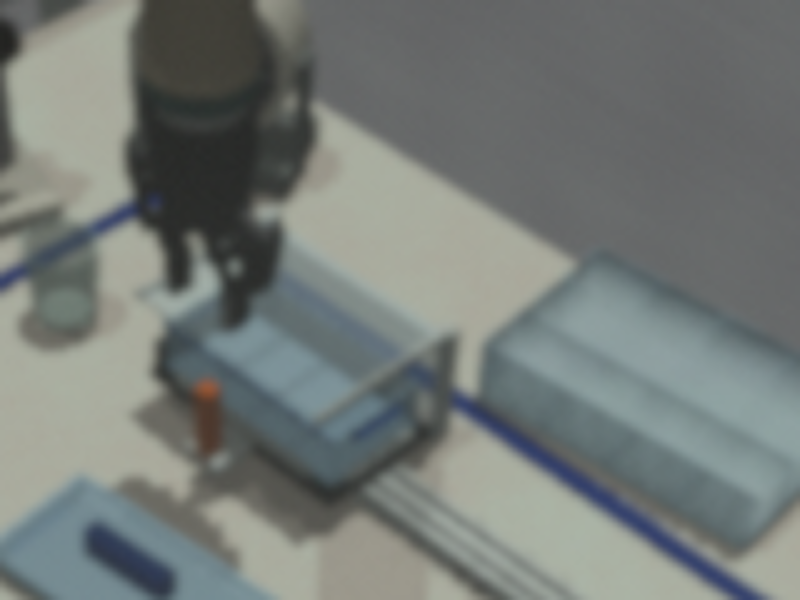

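The side view shows the post top at (301,137), which matches the prediction. I'll descend and grip.

play_rows:
  deltas: [-0.4, -0.9, 30, 0, 0, 0, 0.6, -0.4, -0.9, 60, 0, 0, 0, 0.6, -0.4, -0.9, 85, 0, 0, 0, 0.6, -0.4, -0.9, 102, 0, 0, 0, 0.6, -0.4, -0.9, 102, 0, 0, 0, 0.6, -0.4, -0.9, 102, 0, 0, 0, 0, -0.4, -0.9, 102, 0, 0, 0, 0, -0.4, -0.9, 102, 0, 0, 0, 0, -0.4, -0.9, 102, 0, 0, 0, 0]

```text
clock: 2.52
eef_pos: [566.4, 241.1, 69.6]
tool_rot: [3.141, 0.002, -3.141]
force: [-1.3, 0.2, 6.2]
width: 15.2
gripper_force: 59.4
```

```bash
python3 -c "
from h import *
go((565,26,68,180))"
```

```text
at [566.4 241.1  69.6] [ 3.141e+00  2.000e-03 -3.141e+00] w 15.2 t 2.5 q [-0.4   0.78 -0.08  1.74  0.1   0.62  1.03]
[1.5, -215.1, 1.4] [0.001, 0.002, 0.001]
```

play_rows:
  deltas: [0, -12, 0, 0, 0, 0, 0, 0, -35, 0, 0, 0, 0, 0, 0, -65, 0, 0, 0, 0, 0, 0, -95, 0, 0, 0, 0, 0, 0, -125, 0, 0, 0, 0, 0, 0, -155, 0, 0, 0, 0, 0, 0, -180, 0, 0, 0, 0, 0, 0, -200, 0, 0, 0, 0, 0, 0, -215, 0, 0, 0, 0, 0, 0, -215, 0, 0, 0, 0, 0]

```text
clock: 3.78
eef_pos: [568.4, 23.6, 69.5]
tool_rot: [-3.141, 0.006, 3.14]
force: [4.6, 1.2, 5.6]
width: 15.1
gripper_force: 59.8
```

```bash
python3 -c "
from h import *
go((566,26,68,180));print(read_state()['force'])"
```

```text
at [568.4  23.6  69.5] [-3.141  0.006  3.14 ] w 15.1 t 3.8 q [-0.01  0.74 -0.12  1.88  0.16  0.53  1.32]
[2.4, 2.4, 1.5] [-0.001, 0.006, -0.002]
[4.55562855 1.20462326 5.59450764]
```

play_rows:
  deltas: [0, 0, 0, 0, 0, 0, 0, 0, 0, 0, 0, 0, 0, 0]

```text
clock: 4.03
eef_pos: [568.4, 25.7, 69.5]
tool_rot: [3.141, 0.006, -3.141]
force: [4.0, 1.4, 5.5]
width: 15.2
gripper_force: 59.8
```

play_rows:
  deltas: [0, 0, 0, 0, 0, 0, 0.6, 0, 0, 0, 0, 0, 0, 0.6, 0, 0, -30, 0, 0, 0, 0.6, 0, 0, -80, 0, 0, 0, 0.6, 0, 20, -130, 0, 0, 0, 0.6, 0, 60, -160, 0, 0, 0, 0.6, 0, 120, -160, 0, 0, 0, 0.6, 0, 180, -160, 0, 0, 0, 0.6, 0, 230, -160, 0, 0, 0, 0.6, 0, 230, -160, 0, 0, 0, 0.6]

```text
clock: 5.28
eef_pos: [563.2, 261.6, 227.5]
tool_rot: [3.139, -0.002, -3.133]
force: [-0.7, -1.9, -0.2]
width: 51.2
gripper_force: 0.0
```

```bash
python3 -c "
from h import *
snap('top','t2.png',(240,80,400,200),5)
go((566,26,68,180))"
```

```text
at [564.1 257.8 227.4] [-3.141e+00 -2.000e-03 -3.137e+00] w 51.2 t 5.3 q [-0.37  0.59 -0.17  1.6   0.11  0.96  1.  ]
[-1.3, -231.8, 159.4] [-0.0, -0.002, 0.004]
```

View pics/t2.png

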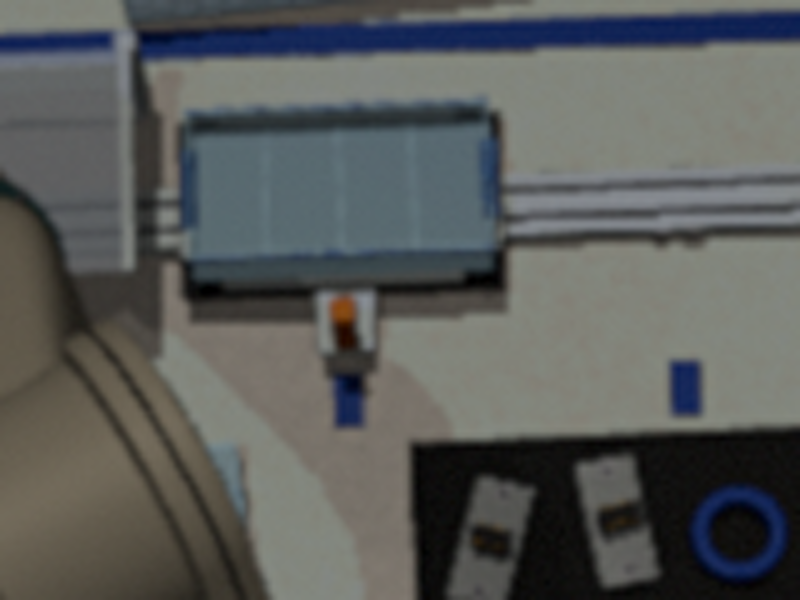

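The carrier is at packing: the post is level with the mark at (348,400), and the dividers are at u≈266, 339 and 414. The modules haven't moved.

Run:
```python
from h import *
rect([(186,110),(489,98),(495,247),(190,259)],240,80,82)
print([A(240,80,u,v,54) for u,v in((265,190),(339,188),(414,185))],A(240,80,343,305,100))
print(A(240,80,492,540,42),A(240,80,620,517,42))
rect([(480,473),(536,487),(498,611),(445,597)],240,80,18)
rect([(574,461),(633,454),(661,579),(607,589)],240,80,18)
go((434.5,-61,200,162),(434.5,-61,100,162),(434.5,-61,21,162))
```

```text
[[702.5, 120.5], [704.2999877929688, -67.0999984741211], [608.4000244140625, -67.5], [606.5999755859375, 119.30000305175781]] rect ((655.4486694335938, 26.23992156982422), (95.90713500976562, 187.608642578125), 0.5497257113456726) mean [655.45      26.300001]
[array([658.7,  74. ,  54. ]), array([658.5,  27.7,  54. ]), array([659. , -19.3,  54. ])] [569.4  26.  100. ]
[433.7 -60.6  42. ] [ 445.7 -139.8   42. ]
[[481.29998779296875, -55.400001525878906], [471.20001220703125, -90.0999984741211], [393.29998779296875, -63.599998474121094], [403.1000061035156, -30.899999618530273]] rect ((437.1500244140625, -60.5), (36.13249206542969, 82.68429565429688), 72.60426330566406) mean [437.225 -60.   ]
[[487.20001220703125, -114.5999984741211], [490.6000061035156, -151.6999969482422], [410.3999938964844, -165.60000610351562], [405.1000061035156, -131.8000030517578]] rect ((448.800048828125, -140.09999084472656), (84.3812026977539, 37.13564682006836), 9.832643508911133) mean [ 448.325 -140.925]
at [564.1 257.8 227.4] [-3.141e+00 -2.000e-03 -3.137e+00] w 51.2 t 5.3 q [-0.37  0.59 -0.17  1.6   0.11  0.96  1.  ]
[130.9, -318.2, 27.8] [-0.001, -0.002, 0.319]
[130.7, -318.2, 127.8] [-0.001, -0.002, 0.319]
[130.5, -318.2, 206.8] [-0.001, -0.002, 0.319]
```

play_rows:
  deltas: [13, -32, 3, 0, 0, 0.18, 0.6, 26, -64, 6, 0, 0, 0.36, 0.6, 39, -96, 9, 0, 0, 0.54, 0.6, 52, -128, 12, 0, 0, 0.72, 0.6, 65, -160, 15, 0, 0, 0.9, 0.6, 78, -192, 18, 0, 0, 1.08, 0.6, 91, -224, 21, 0, 0, 1.26, 0.6, 104, -256, 24, 0, 0, 1.44, 0.6, 117, -288, 27, 0, 0, 1.62, 0.6, 129.5, -318, 50, 0, 0, 1.8, 0.6]

```text
clock: 6.58
eef_pos: [435.7, -65.0, 178.9]
tool_rot: [3.139, 0.0, 1.333]
force: [-0.1, 0.3, -0.3]
width: 51.4
gripper_force: 0.0
```

```bash
python3 -c "
from h import *
go((436,-61,90,72),(436,-61,50,72),(436,-61,21,72))"
```

```text
at [435.7 -65.  178.9] [3.139 0.    1.333] w 51.4 t 6.6 q [-0.15  0.44  0.32  2.14 -0.24  0.59  0.1 ]
[4.0, -0.9, 88.9] [0.002, 0.0, 0.076]
[4.0, -1.0, 128.9] [0.002, 0.0, 0.076]
[4.0, -1.0, 157.9] [0.002, 0.0, 0.076]
```

play_rows:
  deltas: [0, 0, 30, 0, 0, 0.076, 0.6, 0, 0, 70, 0, 0, 0.076, 0.6, 0, 0, 105, 0, 0, 0.076, 0.6, 0, 0, 115, 0, 0, 0.076, 0.6, 0, 0, 115, 0, 0, 0.076, 0.6]

```text
clock: 7.2
eef_pos: [435.5, -63.2, 63.3]
tool_rot: [-3.14, 0.001, 1.264]
force: [-0.0, -0.3, 0.4]
width: 51.0
gripper_force: 0.0
```

```bash
python3 -c "
from h import *
go((436,-61,21,72))"
```

```text
at [435.5 -63.2  63.3] [-3.140e+00  1.000e-03  1.264e+00] w 51.0 t 7.2 q [-0.04  0.66  0.18  2.23 -0.39  0.29  0.17]
[2.2, -0.2, 42.3] [-0.001, 0.001, 0.007]
```

play_rows:
  deltas: [2, 0, 20, 0, 0, 0.007, 0.6, 2, 0, 36, 0, 0, 0.007, 0.6, 2, 0, 42, 0, 0, 0.007, 0.6, 2, 0, 42, 0, 0, 0.007, 0.6, 2, 0, 42, 0, 0, 0.007, 0, 2, 0, 42, 0, 0, 0.007, 0, 2, 0, 42, 0, 0, 0.007, 0, 2, 0, 42, 0, 0, 0.007, 0]

```text
clock: 8.2
eef_pos: [436.9, -60.1, 22.1]
tool_rot: [3.141, -0.001, 1.259]
force: [-1.4, 1.5, 8.1]
width: 10.6
gripper_force: 59.3
```

```bash
python3 -c "
from h import *
go((436,-61,150,72),(655,-43,150,90.5));print(read_state()['force'])"
```

```text
at [436.9 -60.1  22.1] [ 3.141e+00 -1.000e-03  1.259e+00] w 10.6 t 8.2 q [-0.1   0.76  0.26  2.24 -0.87  0.24  0.64]
[-0.9, -0.5, -127.9] [0.0, -0.001, 0.002]
[83.4, 202.4, -127.7] [0.001, -0.001, -0.321]
[-1.37004482  1.46369741  8.08400548]
```

play_rows:
  deltas: [0, 0, -25, 0, 0, 0, 0, 0, 0, -65, 0, 0, 0, 0, 0, 0, -105, 0, 0, 0, 0, 0, 0, -128, 0, 0, 0, 0, 17, 40, -128, 0, 0, -0.06, 0, 34, 80, -128, 0, 0, -0.13, 0, 50, 121, -128, 0, 0, -0.2, 0, 67, 162, -128, 0, 0, -0.26, 0, 83, 202, -128, 0, 0, -0.32, 0, 83, 202, -128, 0, 0, -0.32, 0]

```text
clock: 9.45
eef_pos: [657.0, -43.0, 148.8]
tool_rot: [3.14, 0.001, 1.581]
force: [-0.3, 0.0, -1.5]
width: 10.8
gripper_force: 59.1
```

play_rows:
  deltas: [0, 0, 0, 0, 0, 0, 0]

```text
clock: 9.57
eef_pos: [653.0, -43.8, 148.8]
tool_rot: [-3.139, 0.0, 1.577]
force: [0.4, 0.4, -0.6]
width: 10.4
gripper_force: 59.1
```

```bash
python3 -c "
from h import *
snap('side','s3.png',(290,100,450,220),5)
go((655.5,-43,90,90.5),(655.5,-43,56,90.5));print(read_state()['force'])
print(px('side',[655.5,-20,54]))"
```

```text
at [652.9 -43.8 149. ] [-3.139 -0.     1.577] w 10.3 t 9.6 q [-0.3   0.8   0.58  1.59 -0.52  0.91  0.47]
[0.8, 2.7, 59.0] [-0.002, -0.0, -0.002]
[0.8, 2.8, 93.0] [-0.002, -0.0, -0.002]
[-1.47149766 -0.62597298 -2.42403347]
[367.8 170.4]
```

View pics/s3.png

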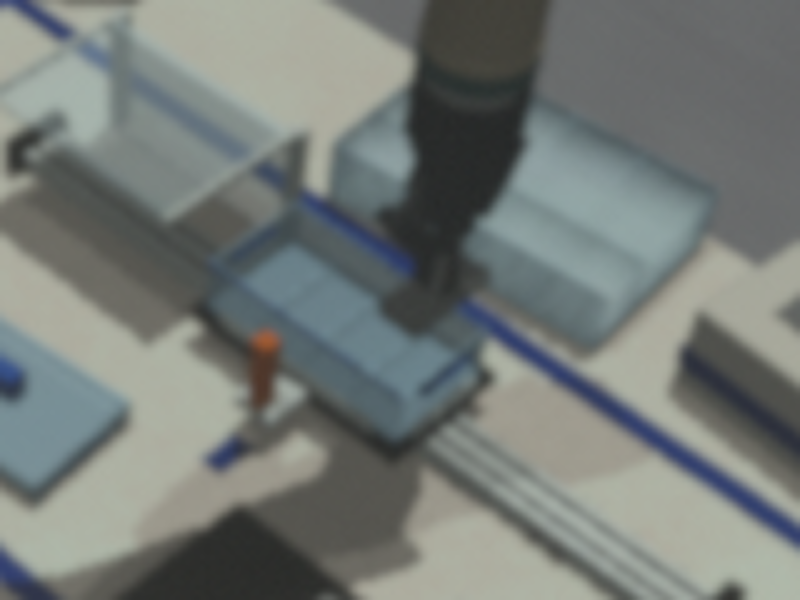

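The module is held level over the right-end compartment. I'll lower it.

play_rows:
  deltas: [0.5, 1.5, 15, 0, 0, 0, 0, 0.5, 1.5, 35, 0, 0, 0, 0, 0.5, 1.5, 45, 0, 0, 0, 0, 0.5, 1.5, 50, 0, 0, 0, 0, 0.5, 1.5, 50, 0, 0, 0, 0, 0.5, 1.5, 50, 0, 0, 0, 0]

```text
clock: 10.38
eef_pos: [656.5, -43.1, 99.8]
tool_rot: [3.141, 0.0, 1.579]
force: [0.1, 0.2, -1.0]
width: 10.8
gripper_force: 59.1
```

```bash
python3 -c "
from h import *
go((655.5,-43,56,90.5))"
```

```text
at [656.5 -43.1  99.8] [3.141 0.    1.579] w 10.8 t 10.4 q [-0.28  0.86  0.54  1.61 -0.56  0.83  0.5 ]
[0.1, -1.0, 43.8] [0.001, 0.0, -0.001]
```

play_rows:
  deltas: [0, -1, 12, 0, 0, 0, 0, 0, -1, 24, 0, 0, 0, 0, 0, -1, 36, 0, 0, 0, 0, 0, -1, 43, 0, 0, 0, 0, 0, -1, 44, 0, 0, 0, 0, 0, -1, 44, 0, 0, 0, 0, 0, -1, 44, 0, 0, 0, 0]

```text
clock: 11.25
eef_pos: [654.7, -43.1, 55.3]
tool_rot: [-3.141, 0.0, 1.579]
force: [-2.1, -0.0, 2.0]
width: 10.9
gripper_force: 59.5
```

```bash
python3 -c "
from h import *
go((655.5,-43,55,90.5))"
```

```text
at [654.7 -43.1  55.3] [-3.141  0.     1.579] w 10.9 t 11.2 q [-0.26  0.91  0.5   1.64 -0.59  0.75  0.53]
[0.1, 0.8, 0.3] [-0.001, 0.0, -0.001]
```

play_rows:
  deltas: [0, 0, 0, 0, 0, 0, 0.35, 0, 0, 0, 0, 0, 0, 0.35, 0, 0, -15, 0, 0, 0, 0.35, 0, 0, -45, 0, 0, 0, 0.35, 0, 0, -85, 0, 0, 0, 0.35, 0, 0, -105, 0, 0, 0, 0.35]

```text
clock: 12.0
eef_pos: [656.4, -43.4, 163.5]
tool_rot: [3.137, 0.001, 1.579]
force: [-0.2, 0.7, -0.4]
width: 29.9
gripper_force: 0.0
```

```bash
python3 -c "
from h import *
go((447,-140.3,150,100.2),(447,-140.3,60,100.2))"
```

```text
at [656.4 -43.4 163.5] [3.137e+00 1.000e-03 1.579e+00] w 29.9 t 12.0 q [-0.3   0.78  0.59  1.58 -0.51  0.94  0.46]
[-95.3, -210.3, 12.7] [0.004, 0.001, -0.17]
[-95.2, -210.6, 102.7] [0.004, 0.001, -0.17]
```

play_rows:
  deltas: [-19, -42, 0, 0, 0, -0.03, 0.6, -38, -84, 0, 0, 0, -0.07, 0.6, -57, -126, 0, 0, 0, -0.1, 0.6, -76, -168, 5, 0, 0, -0.14, 0.6, -95, -210, 10, 0, 0, -0.17, 0.6, -95, -210, 40, 0, 0, -0.17, 0.6, -95, -210, 75, 0, 0, -0.17, 0.6, -95, -210, 90, 0, 0, -0.17, 0.6, -95, -210, 90, 0, 0, -0.17, 0.6]

```text
clock: 13.12
eef_pos: [445.1, -139.4, 69.6]
tool_rot: [-3.14, -0.001, 1.748]
force: [0.2, 0.1, -0.0]
width: 51.1
gripper_force: 0.0
```

```bash
python3 -c "
from h import *
snap('top','t4.png',(240,80,400,200),5)
snap('side','s4.png',(320,160,400,220),6)
go((447,-140.3,21,100.2))
print(px('side',[447,-140.3,42]))"
```

```text
at [ 446.1 -139.8   70.7] [3.141 0.    1.749] w 51.8 t 13.2 q [ 0.01  0.68  0.35  2.16 -0.6   0.4   1.03]
[-0.7, 0.8, 49.7] [0.0, 0.0, -0.0]
[353.  224.4]
```

View pics/s4.png

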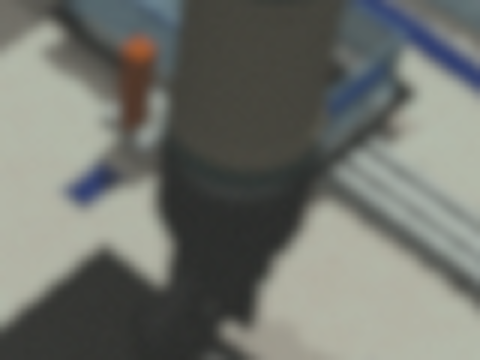

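View pics/t4.png

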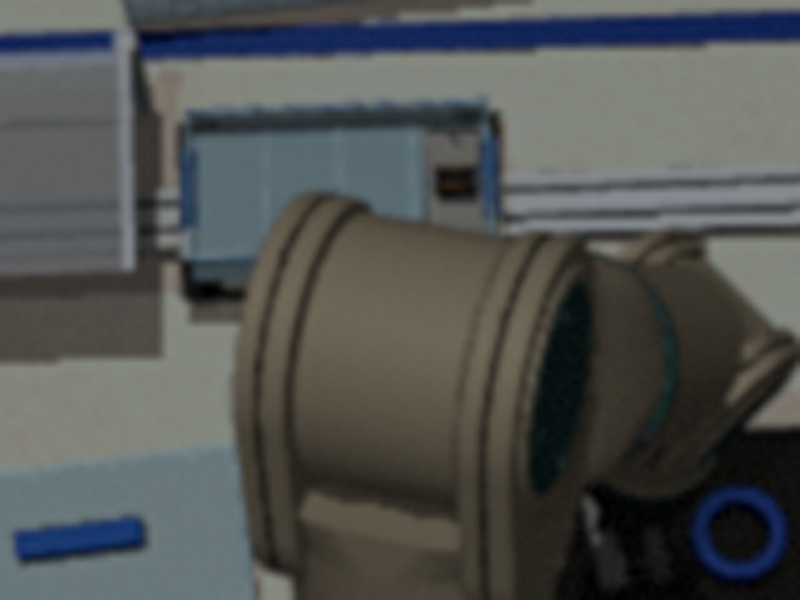

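Module 1 lies upright in the end compartment at (455,180), and module 2 still shows at about (605,545). Now for module 2.

play_rows:
  deltas: [-0.5, 0.5, 20, 0, 0, 0, 0.6, -0.5, 0.5, 38, 0, 0, 0, 0.6, -0.5, 0.5, 49, 0, 0, 0, 0.6, -0.5, 0.5, 49, 0, 0, 0, 0.6, -0.5, 0.5, 49, 0, 0, 0, 0, -0.5, 0.5, 49, 0, 0, 0, 0, -0.5, 0.5, 49, 0, 0, 0, 0, -0.5, 0.5, 49, 0, 0, 0, 0]

```text
clock: 14.22
eef_pos: [446.7, -140.0, 22.0]
tool_rot: [3.141, 0.0, 1.749]
force: [-1.3, 0.2, 5.6]
width: 10.8
gripper_force: 59.5
```

```bash
python3 -c "
from h import *
go((447,-140.3,150,100.2),(655.5,3,150,90.5))"
```

```text
at [ 446.7 -140.    22. ] [3.141 0.    1.749] w 10.8 t 14.2 q [ 0.08  0.77  0.24  2.17 -0.68  0.27  1.09]
[-0.4, 0.4, -128.0] [0.001, 0.0, 0.0]
[103.7, 231.0, -127.8] [0.001, 0.0, 0.169]
```

play_rows:
  deltas: [0, 0, -25, 0, 0, 0, 0, 0, 0, -65, 0, 0, 0, 0, 0, 0, -105, 0, 0, 0, 0, 0, 0, -128, 0, 0, 0, 0, 21, 46, -128, 0, 0, 0.03, 0, 42, 92, -128, 0, 0, 0.07, 0, 62, 138, -128, 0, 0, 0.1, 0, 83, 184, -128, 0, 0, 0.13, 0, 98, 220, -128, 0, 0, 0.17, 0, 103.7, 231, -128, 0, 0, 0.17, 0]

```text
clock: 15.48
eef_pos: [656.7, 5.8, 148.6]
tool_rot: [3.142, -0.001, 1.583]
force: [0.2, 0.0, -1.4]
width: 10.8
gripper_force: 58.8
```

play_rows:
  deltas: [0, 0, 15, 0, 0, 0, 0, 0, 0, 35, 0, 0, 0, 0, 0, 0, 48, 0, 0, 0, 0, 0, 0, 48, 0, 0, 0, 0, 0, 0, 48, 0, 0, 0, 0]

```text
clock: 16.1
eef_pos: [655.5, 2.5, 101.6]
tool_rot: [3.141, 0.0, 1.578]
force: [0.6, -0.5, -1.9]
width: 10.6
gripper_force: 58.9
```

```bash
python3 -c "
from h import *
go((655.5,3,56,90.5))"
```

```text
at [655.5   2.5 101.6] [3.141 0.    1.578] w 10.6 t 16.1 q [-0.37  0.86  0.58  1.62 -0.59  0.84  0.46]
[0.5, -0.1, 45.6] [0.0, 0.0, -0.001]
```

play_rows:
  deltas: [0.5, 0, 12, 0, 0, 0, 0, 0.5, 0, 24, 0, 0, 0, 0, 0.5, 0, 36, 0, 0, 0, 0, 0.5, 0, 44, 0, 0, 0, 0, 0.5, 0, 46, 0, 0, 0, 0, 0.5, 0, 46, 0, 0, 0, 0]

```text
clock: 16.85
eef_pos: [655.6, 3.4, 55.4]
tool_rot: [3.141, 0.0, 1.579]
force: [0.5, -0.4, -0.4]
width: 10.3
gripper_force: 58.9
```

play_rows:
  deltas: [0, 0, 0.3, 0, 0, 0, 0.35, 0, 0, 0.3, 0, 0, 0, 0.35, 0, 0, -15, 0, 0, 0, 0.35, 0, 0, -45, 0, 0, 0, 0.35, 0, 0, -85, 0, 0, 0, 0.35, 0, 0, -120, 0, 0, 0, 0.35, 0, 0, -120, 0, 0, 0, 0.6]

```text
clock: 17.73
eef_pos: [657.8, 2.8, 179.8]
tool_rot: [3.134, 0.0, 1.579]
force: [-0.2, 0.1, 0.1]
width: 46.8
gripper_force: 0.0
```

```bash
python3 -c "
from h import *
snap('side','s5.png',(290,100,450,220),5)
snap('top','t5.png',(180,80,400,220),3.6)
go((440.5,191,150,94.9),(440.5,191,32,94.9))"
```

```text
at [655.4   3.7 176.1] [ 3.141 -0.     1.579] w 51.2 t 17.8 q [-0.4   0.78  0.64  1.57 -0.53  0.97  0.41]
[189.0, -213.4, 26.0] [0.001, -0.0, -0.077]
[189.0, -213.6, 144.0] [0.001, -0.0, -0.077]
```

View pics/t5.png

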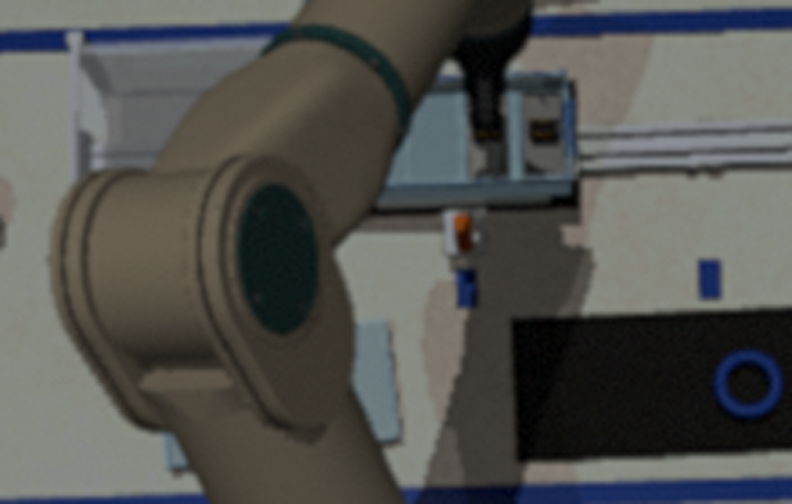

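Both modules lie in their compartments at (487,135) and (543,130), the pad is empty, and the lid corner at (388,322) hasn't moved. Next is the lid.

play_rows:
  deltas: [27, -30, 0, 0, 0, -0.01, 0.6, 54, -61, 3, 0, 0, -0.02, 0.6, 81, -92, 6, 0, 0, -0.03, 0.6, 108, -122, 10, 0, 0, -0.04, 0.6, 135, -152, 15, 0, 0, -0.05, 0.6, 162, -183, 20, 0, 0, -0.06, 0.6, 182, -205, 40, 0, 0, -0.077, 0.6, 189, -213.5, 75, 0, 0, -0.077, 0.6, 189, -213.5, 90, 0, 0, -0.077, 0.6, 189, -213.5, 90, 0, 0, -0.077, 0.6]

```text
clock: 19.08
eef_pos: [440.3, 189.8, 84.5]
tool_rot: [-3.14, 0.001, 1.655]
force: [0.2, 0.5, -0.3]
width: 51.2
gripper_force: 0.0
```

```bash
python3 -c "
from h import *
snap('side','s6.png',(250,90,410,210),5)
go((440.5,191,31,94.9))
print(((px('side',[445.9,230,50])-[250,90])*5+2),((px('side',[435.4,152,50])-[250,90])*5+2))"
```

```text
at [441.1 189.8  85.3] [3.142e+00 1.000e-03 1.654e+00] w 50.7 t 19.1 q [-0.8   0.69  0.5   2.12 -0.7   0.5   0.32]
[1.3, -0.5, 54.3] [0.0, 0.001, -0.002]
[149.5 369. ] [209.  433.5]
```

View pics/s6.png

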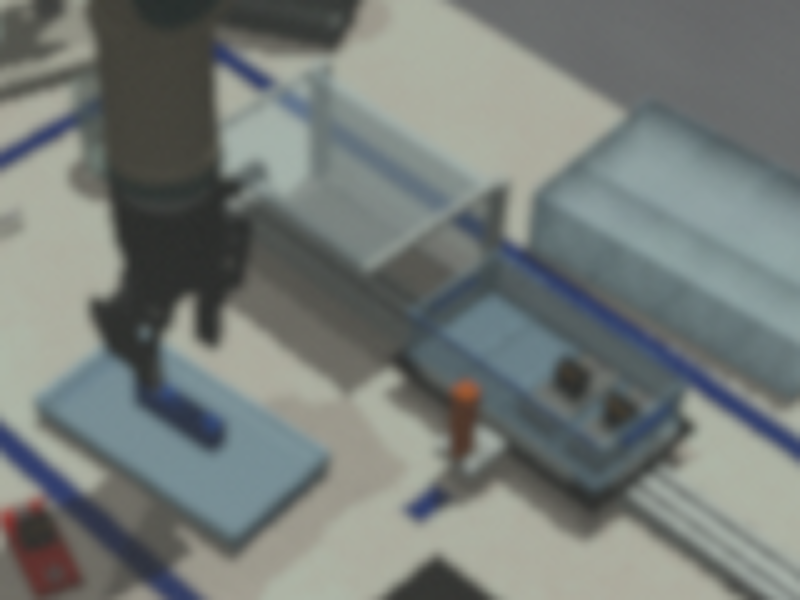

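Both modules stand upright in the box, and the lid ridge, from (148,390) to (215,430), is under the gripper as predicted. I'll descend.

play_rows:
  deltas: [1.2, -0.5, 20, 0, 0, 0, 0.6, 1.2, -0.5, 42, 0, 0, 0, 0.6, 1.2, -0.5, 54, 0, 0, 0, 0.6, 1.2, -0.5, 54, 0, 0, 0, 0.6, 1.2, -0.5, 54, 0, 0, 0, 0, 1.2, -0.5, 54, 0, 0, 0, 0, 1.2, -0.5, 54, 0, 0, 0, 0, 1.2, -0.5, 54, 0, 0, 0, 0]

```text
clock: 20.12
eef_pos: [440.2, 192.1, 32.2]
tool_rot: [3.14, -0.001, 1.656]
force: [-0.6, -0.8, 5.4]
width: 16.7
gripper_force: 59.3
```

```bash
python3 -c "
from h import *
go((440.5,191,190,94.9),(655.5,26.2,190,90.5))"
```

```text
at [440.2 192.1  32.2] [ 3.140e+00 -1.000e-03  1.656e+00] w 16.7 t 20.1 q [-0.72  0.78  0.37  2.14 -0.8   0.36  0.4 ]
[-1.1, 0.4, -157.8] [0.001, -0.001, 0.0]
[-183.6, 200.5, -157.7] [0.001, -0.001, 0.077]
```

play_rows:
  deltas: [0, 0, -20, 0, 0, 0, 0, 0, 0, -60, 0, 0, 0, 0, 0, 0, -105, 0, 0, 0, 0, 0, 0, -145, 0, 0, 0, 0, 0, 0, -158, 0, 0, 0, 0, -30, 33, -158, 0, 0, 0.01, 0, -61, 66, -158, 0, 0, 0.03, 0, -92, 100, -158, 0, 0, 0.04, 0, -122, 133, -158, 0, 0, 0.05, 0, -152, 166, -158, 0, 0, 0.07, 0]

```text
clock: 21.38
eef_pos: [618.3, 54.0, 188.1]
tool_rot: [-3.139, -0.001, 1.585]
force: [0.2, -0.2, -0.8]
width: 16.6
gripper_force: 58.9
```

play_rows:
  deltas: [-15, 16, 0, 0, 0, 0.007, 0, -27, 30, 0, 0, 0, 0.007, 0, -31, 34, 20, 0, 0, 0.007, 0, -31, 34, 40, 0, 0, 0.007, 0, -31, 34, 40, 0, 0, 0.007, 0, -31, 34, 40, 0, 0, 0.007, 0]

```text
clock: 22.12
eef_pos: [652.2, 24.8, 149.1]
tool_rot: [-3.141, -0.0, 1.58]
force: [0.6, 0.7, -1.2]
width: 16.4
gripper_force: 58.9
```

```bash
python3 -c "
from h import *
snap('side','s7.png',(300,80,420,200),5)
go((655.5,27,118,90.5),(655.5,27,103,90.5))
z=read_state()['eef_pos'][2]-32.2
P=lambda *p:((px('side',p)-[300,80])*5+2).round()
for sx,sy in((-1,1),(-1,-1),(1,-1)):print(sx,sy,'lidtop',P(655.5+53*sx,26.2+102*sy,z+24),'base rim',P(655.5+48*sx-.0,26.2+94*sy,82))"
```

```text
at [652.6  24.6 149.6] [ 3.141 -0.     1.579] w 16.0 t 22.2 q [-0.44  0.81  0.64  1.6  -0.57  0.93  0.42]
[2.3, 2.9, 31.6] [0.001, -0.0, -0.0]
[2.3, 2.9, 46.6] [0.001, -0.0, -0.0]
-1 1 lidtop [151. 297.] base rim [160. 359.]
-1 -1 lidtop [367. 450.] base rim [352. 498.]
1 -1 lidtop [467. 372.] base rim [440. 430.]
```

View pics/s7.png

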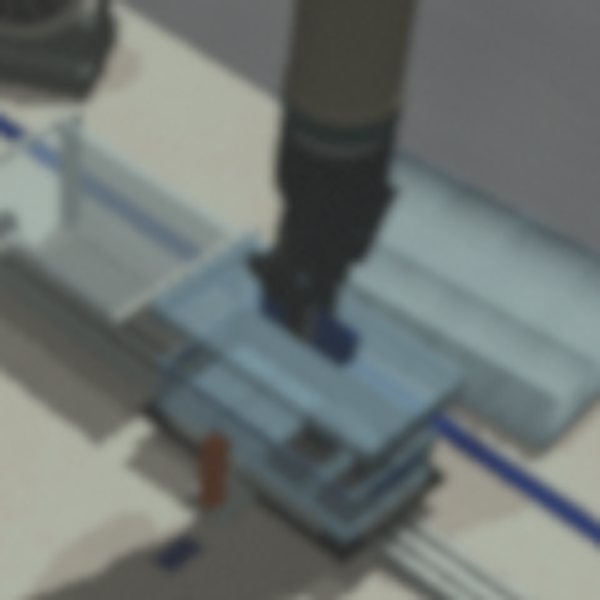

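The lid hangs centred over the base, with plate corners at (152,300), (372,452) and (467,375), within about 1 mm of the prediction after allowing for the TCP offset.

play_rows:
  deltas: [2.6, 2.7, 10, 0, 0, 0, 0, 2.6, 2.7, 22, 0, 0, 0, 0, 2.6, 2.7, 29, 0, 0, 0, 0, 2.6, 2.7, 29, 0, 0, 0, 0, 2.6, 2.7, 29, 0, 0, 0, 0, 2.6, 2.7, 29, 0, 0, 0, 0]

```text
clock: 22.92
eef_pos: [655.5, 26.6, 120.7]
tool_rot: [3.141, 0.0, 1.579]
force: [0.2, -0.6, -1.7]
width: 16.4
gripper_force: 58.9
```

```bash
python3 -c "
from h import *
go((655.3,27.2,104,90.5));print(read_state()['force'])"
```

```text
at [655.5  26.6 120.7] [3.141 0.    1.579] w 16.4 t 22.9 q [-0.43  0.85  0.62  1.61 -0.6   0.88  0.43]
[0.6, -0.2, 16.7] [0.001, 0.0, -0.001]
[ 0.16160212 -0.61315743 -1.69305562]
```

play_rows:
  deltas: [0.6, 0, 4, 0, 0, 0, 0, 0.6, 0, 8, 0, 0, 0, 0, 0.6, 0, 12, 0, 0, 0, 0, 0.6, 0, 16, 0, 0, 0, 0, 0.6, 0, 17, 0, 0, 0, 0, 0.6, 0, 17, 0, 0, 0, 0]

```text
clock: 23.68
eef_pos: [655.2, 27.0, 103.5]
tool_rot: [3.141, 0.0, 1.578]
force: [-1.4, -0.5, 0.8]
width: 16.6
gripper_force: 59.3
```

play_rows:
  deltas: [0, 0, 0, 0, 0, 0, 0.5, 0, 0, 0, 0, 0, 0, 0.5, 0, 0, -20, 0, 0, 0, 0.5, 0, 0, -45, 0, 0, 0, 0.5, 20, 0, -45, 0, 0, 0, 0, 50, 0, -45, 0, 0, 0, 0, 75, 0, -45, 0, 0, 0, 0, 85, 0, -45, 0, 0, 0, 0, 85, 0, -45, 0, 0, 0, 0]

```text
clock: 24.8
eef_pos: [654.2, 113.5, 148.0]
tool_rot: [-3.141, -0.0, 1.581]
force: [0.2, -0.7, 0.5]
width: -0.0
gripper_force: 0.0
```

```bash
python3 -c "
from h import *
snap('top','t8.png',(180,80,400,220),3.6)
snap('side','s8.png',(300,80,420,200),5)
go((655.3,110,98,90.5),(655.3,110,86,90.5));print(read_state()['force'])"
```

```text
at [654.5 111.1 148.3] [-3.142e+00  1.000e-03  1.578e+00] w -0.3 t 24.9 q [-0.57  0.83  0.65  1.56 -0.58  0.95  0.28]
[-1.0, 0.8, 50.3] [-0.0, 0.001, -0.002]
[-1.0, 0.8, 62.3] [-0.0, 0.001, -0.002]
[ 0.31949465 -1.08749754 -0.19987007]
```

View pics/s8.png

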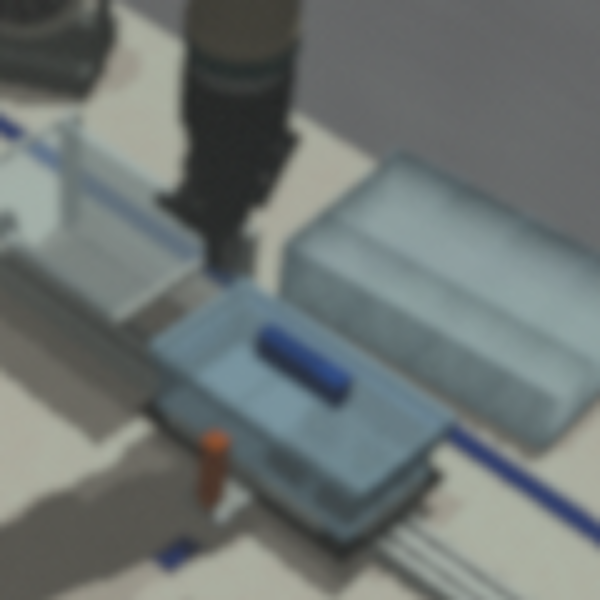

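The lid sits level and square on the box, with corners at (150,347), (360,497) and (450,430). I'll press end a.

play_rows:
  deltas: [-1, 0.8, 20, 0, 0, 0, 0, -1, 0.8, 40, 0, 0, 0, 0, -1, 0.8, 49, 0, 0, 0, 0, -1, 0.8, 51, 0, 0, 0, 0, -1, 0.8, 51, 0, 0, 0, 0]

```text
clock: 25.52
eef_pos: [655.6, 111.2, 97.4]
tool_rot: [3.141, 0.0, 1.579]
force: [1.6, -0.3, -0.0]
width: 0.0
gripper_force: 0.0
```

play_rows:
  deltas: [0, 0, 2, 0, 0, 0, 0, 0, 0, 4, 0, 0, 0, 0, 0, 0, 6, 0, 0, 0, 0, 0, 0, 8, 0, 0, 0, 0, 0, 0, 8, 0, 0, 0, 0]

```text
clock: 26.15
eef_pos: [654.8, 111.1, 88.7]
tool_rot: [-3.14, 0.0, 1.579]
force: [-0.7, -0.0, -1.0]
width: 0.0
gripper_force: 0.0
```

play_rows:
  deltas: [0, 0, 1, 0, 0, 0, 0, 0, 0, 2, 0, 0, 0, 0, 0, 0, 3, 0, 0, 0, 0, 0, 0, 4, 0, 0, 0, 0, 0, 0, 4, 0, 0, 0, 0]

```text
clock: 26.78
eef_pos: [655.4, 111.2, 86.8]
tool_rot: [3.141, -0.001, 1.579]
force: [-3.2, 0.7, 9.7]
width: -0.2
gripper_force: 4.8
```

play_rows:
  deltas: [0, 0, 2, 0, 0, 0, 0, 0, 0, 4, 0, 0, 0, 0, 0, 0, 4, 0, 0, 0, 0]

```text
clock: 27.15
eef_pos: [655.5, 111.1, 86.4]
tool_rot: [3.141, -0.002, 1.579]
force: [-10.5, 0.1, 31.9]
width: 0.4
gripper_force: 15.7
```

play_rows:
  deltas: [0, 0, -15, 0, 0, 0, 0, 0, 0, -55, 0, 0, 0, 0, -30, 0, -68, 0, 0, 0, 0, -75, 0, -68, 0, 0, 0, 0, -120, 0, -68, 0, 0, 0, 0, -155, 0, -68, 0, 0, 0, 0, -170, 0, -68, 0, 0, 0, 0, -170, 0, -50, 0, 0, 0, 0, -170, 0, -32, 0, 0, 0, 0, -170, 0, -32, 0, 0, 0, 0]

```text
clock: 28.4
eef_pos: [655.1, -55.8, 110.3]
tool_rot: [-3.137, -0.002, 1.581]
force: [0.3, 0.3, -0.0]
width: 0.0
gripper_force: 0.0
```

play_rows:
  deltas: [0, 0, 8, 0, 0, 0, 0, 0, 0, 14, 0, 0, 0, 0, 0, 0, 18, 0, 0, 0, 0, 0, 0, 20, 0, 0, 0, 0, 0, 0, 22, 0, 0, 0, 0, 0, 0, 24, 0, 0, 0, 0, 0, 0, 26, 0, 0, 0, 0, 0, 0, 27, 0, 0, 0, 0, 0, 0, 27, 0, 0, 0, 0]

```text
clock: 29.52
eef_pos: [656.7, -58.3, 86.2]
tool_rot: [-3.141, -0.0, 1.579]
force: [0.1, 1.0, 0.3]
width: -0.0
gripper_force: 0.5
```

play_rows:
  deltas: [0, 0, 2, 0, 0, 0, 0, 0, 0, 4, 0, 0, 0, 0, 0, 0, 5, 0, 0, 0, 0, 0, 0, 5, 0, 0, 0, 0]

```text
clock: 30.02
eef_pos: [656.8, -59.0, 85.9]
tool_rot: [3.14, -0.002, 1.579]
force: [-9.8, 1.7, 28.8]
width: 0.1
gripper_force: 14.8
```

play_rows:
  deltas: [0, 0, -15, 0, 0, 0, 0, 0, 0, -55, 0, 0, 0, 0, 0, 0, -95, 0, 0, 0, 0, 0, 0, -95, 0, 0, 0, 0]

```text
clock: 30.52
eef_pos: [659.1, -59.4, 179.7]
tool_rot: [3.135, 0.001, 1.579]
force: [-0.1, -0.8, 0.2]
width: 0.2
gripper_force: 0.0
```

```bash
python3 -c "
from h import *
go((568,26,170,180),(568,26,69,180))"
```

```text
at [659.1 -59.4 179.7] [3.135e+00 1.000e-03 1.579e+00] w 0.2 t 30.5 q [-0.31  0.78  0.65  1.55 -0.54  0.98  0.51]
[86.2, -90.4, 9.0] [0.004, 0.006, -1.563]
[86.3, -91.1, 110.0] [0.004, 0.006, -1.563]
```

play_rows:
  deltas: [10, -10, 5, 0, 0, -0.17, 0.6, 20, -20, 5, 0, 0, -0.34, 0.6, 30, -30, 5, 0, 0, -0.51, 0.6, 40, -40, 5, 0, 0, -0.68, 0.6, 50, -50, 5, 0, 0, -0.85, 0.6, 60, -60, 5, 0, 0, -1.02, 0.6, 70, -70, 5, 0, 0, -1.19, 0.6, 80, -80, 5, 0, 0, -1.36, 0.6, 86, -90, 8, 0, 0, -1.53, 0.6, 86, -90, 9, 0, 0, -1.563, 0.6]

```text
clock: 31.78
eef_pos: [564.9, 27.4, 166.4]
tool_rot: [3.141, -0.002, -3.14]
force: [0.1, 0.7, 0.3]
width: 51.3
gripper_force: 0.0
```

play_rows:
  deltas: [0, 0, 0, 0, 0, 0, 0.6, 0, 0, 0, 0, 0, 0, 0.6]

```text
clock: 32.02
eef_pos: [566.4, 26.1, 167.1]
tool_rot: [-3.141, 0.0, 3.14]
force: [1.0, 0.5, -0.1]
width: 51.2
gripper_force: 0.0
```

```bash
python3 -c "
from h import *
snap('side','s9.png',(290,90,440,210),5)
go((568,26,69,180))"
```

```text
at [566.4  26.3 167.2] [-3.141  0.     3.14 ] w 51.5 t 32.1 q [-0.24  0.6   0.22  1.82 -0.19  0.74  1.65]
[-1.6, -0.2, 98.2] [-0.0, 0.0, -0.001]
```

View pics/s9.png

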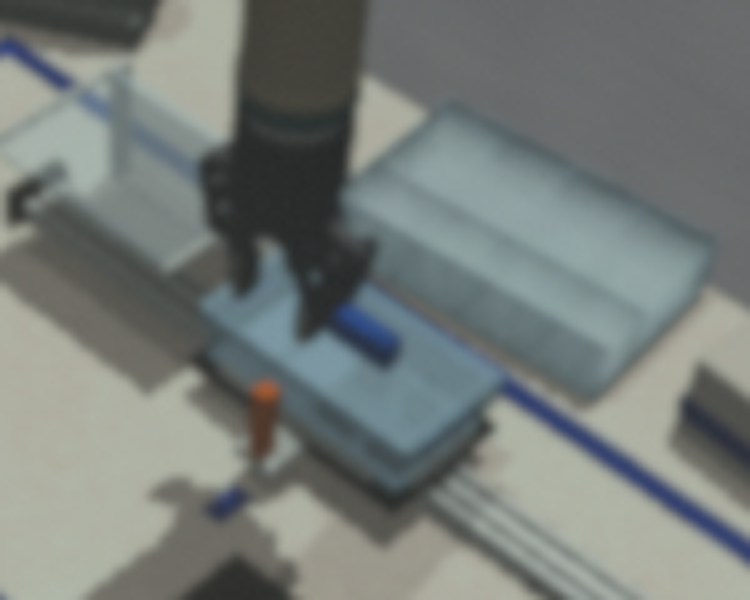

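The lid is lower now, with plate corners at about (203,303), (408,457) and (503,380). I'll check those against the snapped-home prediction.

```bash
python3 -c "
from h import *
P=lambda *p:((px('side',p)-[290,90])*5+2).round().tolist()
for z in(86,95):print(z,P(602.5,128,z),P(602.5,-76,z),P(708.5,-76,z))"
```

```text
86 [198.0, 303.0] [407.0, 454.0] [504.0, 378.0]
95 [199.0, 294.0] [409.0, 446.0] [506.0, 370.0]
```

play_rows:
  deltas: [-1.5, 0, 30, 0, 0, 0, 0.6, -1.5, 0, 60, 0, 0, 0, 0.6, -1.5, 0, 85, 0, 0, 0, 0.6, -1.5, 0, 98, 0, 0, 0, 0.6, -1.5, 0, 98, 0, 0, 0, 0.6, -1.5, 0, 98, 0, 0, 0, 0, -1.5, 0, 98, 0, 0, 0, 0, -1.5, 0, 98, 0, 0, 0, 0, -1.5, 0, 98, 0, 0, 0, 0]

```text
clock: 33.2
eef_pos: [568.3, 26.5, 70.5]
tool_rot: [3.142, 0.002, -3.141]
force: [-1.3, -1.2, 6.3]
width: 15.2
gripper_force: 59.1
```

Both ends are home. I'll slide the carrier to outgoing.

play_rows:
  deltas: [0, -8, 0, 0, 0, 0, 0, 0, -28, 0, 0, 0, 0, 0, -0.5, -55, 0, 0, 0, 0, 0, -0.8, -85, 0, 0, 0, 0, 0, -1, -115, 0, 0, 0, 0, 0, -1.3, -145, 0, 0, 0, 0, 0, -1.6, -175, 0, 0, 0, 0, 0, -1.8, -198, 0, 0, 0, 0, 0, -2, -210, 0, 0, 0, 0, 0, -2, -215.5, 0, 0, 0, 0, 0]

```text
clock: 34.45
eef_pos: [570.3, -189.9, 70.5]
tool_rot: [-3.141, 0.002, 3.141]
force: [-1.4, 3.9, 8.0]
width: 15.5
gripper_force: 59.9
```

play_rows:
  deltas: [0, 0, 0, 0, 0, 0, 0, 0, 0, 0, 0, 0, 0, 0, 0, 0, 0, 0, 0, 0, 0]

```text
clock: 34.83
eef_pos: [570.3, -189.1, 70.5]
tool_rot: [-3.141, 0.002, -3.141]
force: [-1.6, -0.1, 5.9]
width: 15.2
gripper_force: 59.6
```

play_rows:
  deltas: [0, 0, 0, 0, 0, 0, 0.6, 0, 0, 0, 0, 0, 0, 0.6, 0, 0, 0, 0, 0, 0, 0.6, 0, 0, -20, 0, 0, 0, 0.6, 0, 0, -60, 0, 0, 0, 0.6, 0, 0, -110, 0, 0, 0, 0.6, 20, 40, -150, 0, 0, 0, 0.6, 30, 90, -160, 0, 0, 0, 0.6, 40, 150, -160, 0, 0, 0, 0.6, 50, 200, -160, 0, 0, 0, 0.6]

```text
clock: 36.08
eef_pos: [519.0, 13.6, 229.5]
tool_rot: [3.141, 0.0, -3.14]
force: [0.1, 0.5, 0.2]
width: 51.2
gripper_force: 0.0
```

play_rows:
  deltas: [0, 50, 0, 0, 0, 0, 0.6, 0, 100, 0, 0, 0, 0, 0.6, 0, 100, 0, 0, 0, 0, 0.6, 0, 100, 0, 0, 0, 0, 0.6]

```text
clock: 36.58
eef_pos: [519.3, 110.4, 229.1]
tool_rot: [-3.141, -0.0, -3.141]
force: [-0.2, -0.2, 0.2]
width: 51.3
gripper_force: 0.0
```

Run:
```python
from h import *
im=get_image('top')
hsv=cv2.cvtColor(im,cv2.COLOR_RGB2HSV)
m=cv2.inRange(hsv,(8,150,90),(18,255,255)); u,v=px('top',[571,-189,100]);print('exp post',u,v)
m[:int(v)-20]=0;m[int(v)+20:]=0;m[:,:int(u)-30]=0;m[:,int(u)+30:]=0
ys,xs=np.nonzero(m);print('post',len(xs),xs.mean(),ys.mean(),w('top',xs.mean(),ys.mean(),100))
b=cv2.inRange(hsv,(100,150,60),(125,255,255)); u,v=px('top',[657.5,-189,112]).astype(int)
b2=b*0;b2[v-14:v+14,u-22:u+22]=b[v-14:v+14,u-22:u+22];ys,xs=np.nonzero(b2);print('ridge',len(xs),w('top',xs.mean(),ys.mean(),110))
print(read_state()['force'],read_state()['qd'].round(3))
```

```text
exp post 379.6 137.9
post 22 379.3181818181818 138.95454545454547 [ 567.8 -188.1  100. ]
ridge 124 [ 658.3 -187.7  110. ]
[-0.9054313  -1.032912    0.10559204] [ 0.015 -0.002  0.006 -0.002 -0.003  0.    -0.003]
```

```bash
python3 -c "
from cell import finish_job
print(finish_job())"
```

```text
the job is handed in; nothing more can be done
None
```

The job is handed in: both modules are packed upright, the lid is snapped home at both ends, and the carrier stands released in the outgoing detent by my measurements; no verdict was returned.

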